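Vent the degassing pot and hold its lid just off the seal

ROBOT

A 6-joint arm with a two-finger parallel gripper is mounted at the origin on the work surface. World frame = base frame: x ahead of the robot, y to its left, z up, the work surface at z = 0. Lengths are in m, angles in rad, forces in N, time in s.
With the tool pointing down it reaches from about 0.35 to 0.85 m from the base axis. Payload 8.1 kg.
Tool frame: the origin (TCP) lies at the very end of the fingers, on their centre line; the grasp point (between the pads) lies 19 mm behind it; z points along the fingers, y is the line along which they close (so a half turn about z gives the same grasp; the last joint's range is limited). The gripper opens to 93 mm and grips with 3 to 60 N. Pads are 15 mm wide; open, the fingers measure 128 mm over their backs; the gripper's body (75 mm by 188 mm) begins 65 mm behind the grasp point.
Start: joints at [1.049, 0.13, 1.488, -0, 1.523, -0.085], TCP at [0.254, 0.544, 0.219] pointing down, gripper open.
Joint ranges: [-2.96, 2.96], [-0.89, 2.26], [0.02, 2.5], [-1.34, 4.48], [0, 2.73], [-2.66, 2.66]. Speed limits (rad/s): [2.39, 2.39, 2.79, 3.14, 3.14, 3.14].

INTERFACE

Orientations are given as a rotation vector (axis times angle).
In Python, from plant import robot gives the robot as it stands.
- The arm moves only by the tool play_rows, never from a script. Its argument "deltas" is one flat list of numbers, 5 for each row, row after row: the shift along the tool's x, y, z in mm, then the turn about the tool's z in degrees, then the finger opening in mm, from 0 to 93. A call has 1 to 10 rows; each row shifts and turns the commanded pose from where the row before left it, along the tool's axes as they then stand; what a row does not reach is not made up. A row lasts 1/12 s, in which the tool goes at most 41.7 mm and 7.16 degrees, less where a joint would pass 70% of its speed; a pose out of reach is approached as far as the arm can. A call with a gripper value outside its range is refused whole. The fingers move at their own pace and stop on an object; "newtons" is the grip in N (left out, the last holds). Time passes only in rows, so rows that do not move let the fingers close. It gives the time, the measured TCP pose, the force, the opening and the grip force at its end, in the units of the state.
- robot.read_state(): the state, without advancing time (a new reading comes with each control period).
- robot.read_camera(name): name is "side" or "top"; returns a dict with "pixels" (480x640x3 uint8, blue, green, red), "mtx" (3x3 intrinsics, pixels), "eye" and "rotation" of the camera in the world. Camera axes: x right, y up, looking along -z (the intrinsics and any distortion apply to the point x, -y, -z); pixel columns grow to the right and rows downward; lengths in m; the calibration is good to about 2 mm. A picture is of the moment at which its call begins. There is no depth.
- robot.close_job(): hands the job in; it is judged then, once.
The state is a dict: "t": time; "q": joint angles; "dq": joint speeds; "joint_torque": joint torques, N m; "tool_pos": TCP position; "orientation": TCP orientation; "force": force on the tool from outside, world axes, zero at the start; "wrist_torque": the same for the moment, N m; "opening": finger opening in m; "gripper_force": force on a finger pad.
Only numpy, scipy, OpenCV 4.12 (cv2) and the standard library are available. Lean on these libraries where they do the work, as an engineer would, in place of code of your own. Each camera call takes 0.05 s, during which the arm holds its last target. There are 200 camera calls.

TASK

The vacuum pump is off: let the last air into the degassing pot by pulling the red vent lever towards you to the end of its stroke, hold it there for about a second, then ease it slowly back to rest against its spring (take some three seconds, do not let it snap back). Then take the black handle of the clear lid, break the lid free from its sticky gasket without jerking it high up, and finish while holding it level, straight above the pot, about 2 cm clear of the rim all round, so that the fumes can escape. Leave everything else on the bench where it is.

Things in the scene. Friction and masses are not known exactly. Their poses are not given: they have to be found in the camera images.
- chamber: fixed round stainless degassing pot, 216 mm across, 110 mm high, with a red gasket on its rim (top 113 mm above the bench) and a clear lid on it. Origin: centre of its underside; -x points out of its front towards the robot; on its +y side a round gauge (109 mm high, reaching 72 mm out of the wall), on its -y side the brass vent valve with the red lever; z up
- vent_lever (a joint): angle of the spring-return vent lever: 0 at rest on its stop, pointing sideways along the chamber's -y; grows as it is pulled to the front (clockwise seen from above, vertical axis) to the end stop at 1.2 rad, pointing almost along the chamber's -x. The spring needs 2 N at the sleeve at rest, 6 N at full stroke, plus 3 N per rad/s; let go, it snaps back
- lever_pivot (a point): the point on the lever's vertical turning axis at the height of the blade, 95 mm above the bench; in the pot's frame at x -45 mm, y -165 mm
- lever_grip (a point): centre of the lever's red sleeve, 83 mm from the pivot, 95 mm above the bench; moves with the lever. Sleeve 66 mm long along the lever, 18 mm wide (level, across the lever), 12 mm thick, free on all sides; the brass valve below the blade ends 48 mm from the pivot. Axes: -y along the lever away from the pivot, z up
- lid: loose clear acrylic lid, a disc 224 mm across and 15 mm thick, 0.6 to 0.85 kg, with a 12 mm deep tapered spigot under it that the gasket grips. Pulled straight up it takes 13 to 24 N in all to start, and the gasket has let go after 6 mm: then only the weight is left, 6 to 8 N. Origin: centre of the disc's underside (113 mm above the bench when shut); z up, the handle bar along its y
- lid_handle (a point): middle of the lid's black handle bar: round, 14 mm thick, 118 mm long, level along the lid's y axis (which may be turned up to 0.5 rad from the pot's y), 57 mm above the disc's underside, 42 mm above its top, 170 mm above the bench when shut; on two posts 104 mm apart. Moves with the lid
- rim (a point): centre of the pot's mouth at the top of the gasket, 113 mm above the bench: where the lid's origin lies when it is shut
- scale: loose black pocket scale with a steel pan, 75 by 125 by 22 mm high, bystander; origin: centre of its underside
- flux_jar: loose small jar with a red cap, 44 mm across, 48 mm high, bystander; origin: centre of its underside
- burr_block: loose white block full of small upright burrs, 55 by 130 mm, about 65 mm high, bystander; origin: centre of its underside
- third_hand: loose black weighted base 70 mm across with a steel post and a pointed arm 100 mm to its -x side, 90 mm high, bystander; origin: centre of its underside
- brush_cup: loose white cup with brushes, 76 mm across, 170 mm high over the brushes, bystander; origin: centre of its underside
- clip_jar: loose clip-top glass jar, 90 mm across, 121 mm high, bystander; origin: centre of its underside
- tweezers: loose pair of black tweezers lying flat, 145 mm long, 8 mm thick, bystander; origin: near its middle on the bench

How it is judged:
On the way, in this order (a step that is already met when the one before it is completed fails the run):
1. the vent lever is pulled to the end of its stroke (beyond 1.08 of 1.2 rad) and kept there for 0.6 s (value of joint vent_lever above 1.08 rad), for 0.6 s.
2. the vent lever is back at rest (below 0.08 rad) with the lid still shut (value of joint vent_lever below 0.08 rad and z of lid in the frame of rim below 0.005 m), for 0.2 s.
3. the lid has broken free of its gasket (raised more than 9 mm) (z of lid in the frame of rim above 0.009 m), for 0.2 s.
At the end, for the whole second after the job is handed in: the fingers alone hold the lid by its handle, still, its underside 10 to 35 mm above the gasket, within 30 mm of straight above the pot, level within 0.15 rad and not touching the pot; the vent lever is at rest (below 0.08 rad) (z of lid in the frame of rim between 0.01 and 0.035 m and horizontal distance between lid and rim below 0.03 m and angle between lid's own z axis and vertical below 0.15 rad and linear speed of lid below 0.02 m/s and contact force between the fingers and lid above 1 N and contact force between lid and chamber below 0.2 N and distance between the grasp point and lid_handle below 0.065 m and value of joint vent_lever below 0.08 rad); the arm keeps its last pose, push and grip.
It fails at once if the vent lever snaps back (returns faster than 1.2 rad/s) (velocity of joint vent_lever below -1.2 rad/s).
It fails at once if the lid is jerked high up (more than 60 mm above the gasket) (z of lid in the frame of rim above 0.06 m).
It fails at once if a bystander is moved by more than 25 mm (distance of any of scale, flux_jar, burr_block, third_hand, brush_cup, clip_jar, tweezers from where it was at the start of the episode above 0.025 m).
It also fails if it takes over 64 s, if anything falls off the work surface, if the arm or the gripper's body presses on something with over 40 N, if the wrist force passes 120 N, or if a joint passes its speed limit or range.

## Working session

There is one attempt and no reset: what is moved stays moved. The work goes in short steps, Python scripts to look and compute and a tool call to move; the robot and the scene stay as the last step left them, time stands still between calls to the robot, and variables do not carry over. Pictures are saved under pics/ and viewed, at most 10 in all, crops included, and the job is handed in when it is done.

Besides the shell and the picture viewer there is one more tool, called after "Call:" as name(argument=value, ...), one argument or row to a line, values as JSON. play_rows: Moves the arm, as the interface text tells. Its arguments: {"type":"object","properties":{"deltas":{"type":"array"},"newtons":{"type":"number"}},"required":["deltas"]}

```bash
mkdir -p pics; ls; python3 - <<'E'
from plant import robot
import cv2
for n in("top","side"):
    c=robot.read_camera(n); cv2.imwrite(f"pics/{n}0.png",c["pixels"]); print(n,c["mtx"].tolist(),c["eye"],c["rotation"],[k for k in c])
s=robot.read_state(); print(s)
E
```

```text
pics
top [[441.9655783681274, 0.0, 323.7194379375739], [0.0, 441.9655783681274, 233.71299383921948], [0.0, 0.0, 1.0]] [ 0.44656719 -0.00258778  1.10952352] [ 0.08184617 -0.0654101  -1.55940621] ['pixels', 'mtx', 'eye', 'rotation']
side [[495.33513839836144, 0.0, 324.12717281971885], [0.0, 495.33513839836144, 236.91910389447176], [0.0, 0.0, 1.0]] [ 0.04671314 -0.68839116  0.84492276] [ 0.82388222 -0.27433647 -0.54646185] ['pixels', 'mtx', 'eye', 'rotation']
{'t': 0.1, 'q': array([ 1.04861739e+00,  1.31116659e-01,  1.48919127e+00, -2.07848590e-05,
        1.52296271e+00, -8.53864292e-02]), 'dq': array([-0.00046221, -0.00062787, -0.00237049,  0.00059339, -0.00029861,
       -0.00161151]), 'joint_torque': array([ 1.13853137e-03, -5.61340463e+01, -4.93094945e+01,  7.70147564e-02,
        2.91039952e-02, -8.91208430e-06]), 'tool_pos': array([0.25354345, 0.54323049, 0.21766233]), 'orientation': array([-6.80564593e-01, -3.06649650e+00,  2.52444687e-03]), 'force': array([ 0.25447716,  0.40466767, -0.09288851]), 'wrist_torque': array([ 0.02913889, -0.05388109,  0.00707123]), 'gripper_force': 0.0, 'opening': 0.09287278652746825}
```

View pics/top0.png

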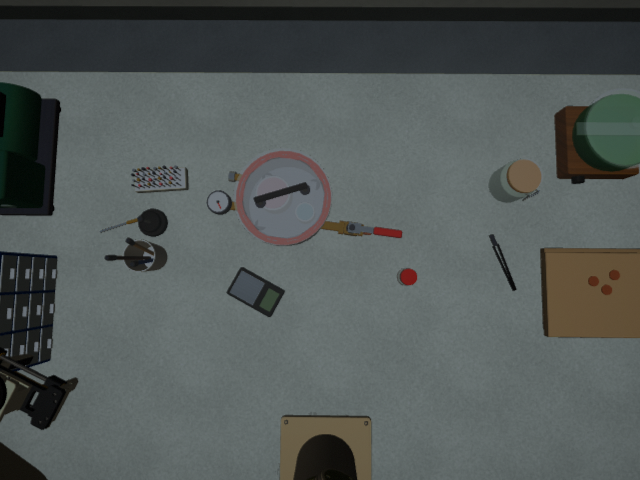

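View pics/side0.png

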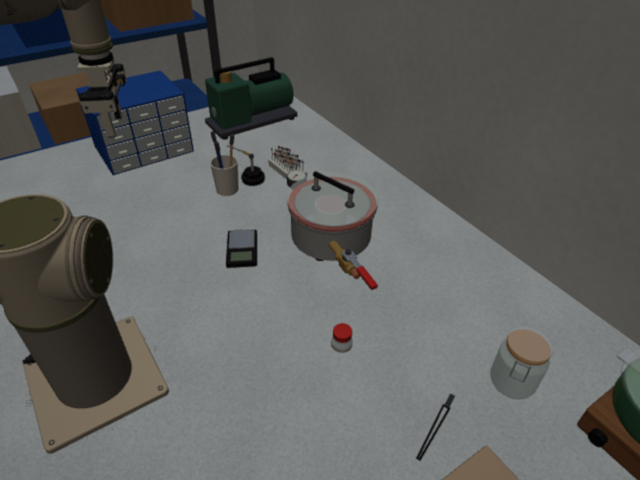

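The top picture shows the pot at about (283,198), the handle from (257,202) to (308,187) and the red sleeve from (373,231) to (402,235). The flux jar is at (408,277) and the scale at (256,292). In the side picture the sleeve is at about (366,275) and the handle runs from (316,176) to (351,190). I'll enlarge both views.

```bash
python3 - <<'E'
import cv2
a=cv2.imread("pics/top0.png")[140:290,225:425]; cv2.imwrite("pics/topc.png",cv2.resize(a,None,fx=4,fy=4,interpolation=cv2.INTER_CUBIC))
a=cv2.imread("pics/side0.png")[160:300,270:400]; cv2.imwrite("pics/sidec.png",cv2.resize(a,None,fx=4,fy=4,interpolation=cv2.INTER_CUBIC))
E
```

```text
(no output)
```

View pics/topc.png

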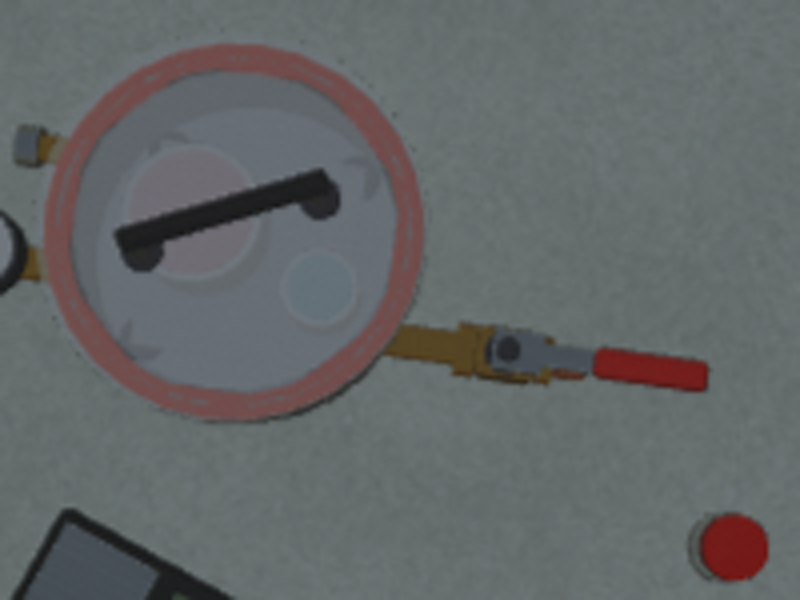

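View pics/sidec.png

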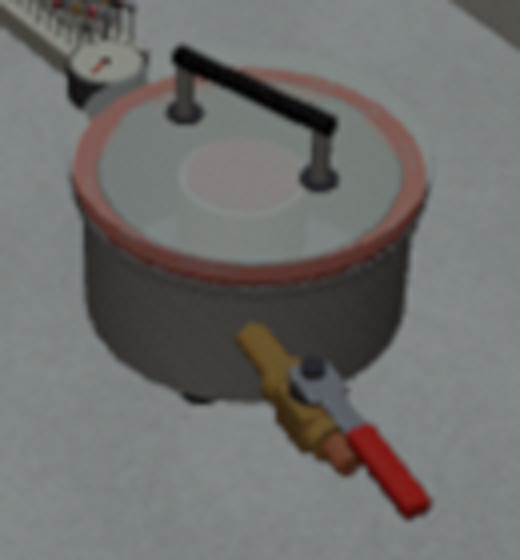

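The enlarged top crop puts the gasket circle centre at (234,231), the bar from (118,240) to (326,180), the sleeve middle at (651,369) and the bolt at (508,349). The side crop puts the sleeve middle at (389,472) and the bar ends at (181,55) and (331,125).

```bash
cat > h.py <<'E'
import numpy as np
from plant import robot
from scipy.spatial.transform import Rotation as R
def pix(c,u,v,z):
    d=np.linalg.inv(c["mtx"])@[u,v,1]; d=R.from_rotvec(c["rotation"]).apply([d[0],-d[1],-d[2]])
    return c["eye"]+d*(z-c["eye"][2])/d[2]
E
python3 - <<'E'
from h import *
np.set_printoptions(precision=4,suppress=True)
T=robot.read_camera("top");S=robot.read_camera("side")
t=lambda u,v,z:pix(T,225+u/4,140+v/4,z)
s=lambda u,v,z:pix(S,270+u/4,160+v/4,z)
print("rim",t(234,231,.113)); a,b=t(118,240,.172),t(326,180,.172)
print("bar top",a,b,(a+b)/2,np.linalg.norm(a-b),np.arctan2(*(a-b)[:2][::-1]))
a,b=s(181,55,.17),s(331,125,.17);print("bar side",a,b,(a+b)/2,np.linalg.norm(a-b))
g,p=t(651,369,.101),t(508,349,.105)
print("grip",g,"piv",p,np.linalg.norm(g-p), "side grip",s(389,472,.097))
for n,q in dict(sl0=t(595,361,.101),sl1=t(708,377,.101),jar=t(735,547,.048),scale=t(68,510,.02),rimL=t(45,231,.113),rimR=t(423,231,.113)).items():print(n,q)
for n in "tool_pos","orientation": print(robot.read_state()[n])
print(R.from_rotvec(robot.read_state()["orientation"]).as_matrix())
E
```

```text
rim [0.622  0.1011 0.113 ]
bar top [0.6061 0.1573 0.172 ] [0.6398 0.0459 0.172 ] [0.623  0.1016 0.172 ] 0.11633906123534757 1.8644786421951125
bar side [0.6079 0.1552 0.17  ] [0.642  0.0476 0.17  ] [0.6249 0.1014 0.17  ] 0.11284243963075988
grip [ 0.5463 -0.1381  0.101 ] piv [ 0.5566 -0.056   0.105 ] 0.08280384458313232 side grip [ 0.546  -0.1411  0.097 ]
sl0 [ 0.5506 -0.1061  0.101 ]
sl1 [ 0.542  -0.1706  0.101 ]
jar [ 0.4453 -0.1949  0.048 ]
scale [0.4636 0.2098 0.02  ]
rimL [0.621  0.2093 0.113 ]
rimR [ 0.6229 -0.0068  0.113 ]
[0.2536 0.5434 0.218 ]
[-0.6806 -3.0666  0.0018]
[[-0.9061  0.423  -0.0006]
 [ 0.423   0.9061 -0.001 ]
 [ 0.0001 -0.0012 -1.    ]]
```

```bash
cat >> h.py <<'E'
def yang(): 
    y=R.from_rotvec(robot.read_state()["orientation"]).as_matrix()[:,1]; return np.degrees(np.arctan2(y[1],y[0]))
def rows(path,opening,start=None,nd=0):
    """path: list of (x,y,z,yang deg); rows from the present (or given) pose, tool down"""
    s=robot.read_state(); p=np.array(start[:3] if start is not None else s["tool_pos"],float); a=start[3] if start is not None else yang()
    out=[]
    for w in path:
        d=np.array(w[:3])-p; c,n=np.cos(np.radians(a)),np.sin(np.radians(a))
        X,Y,Z=np.array([n,-c,0]),np.array([c,n,0]),np.array([0,0,-1.])
        if False: pass
        r=[round(1000*(d@k),nd) for k in (X,Y,Z)]+[round(a-w[3],nd)]
        p=p+(r[0]*X+r[1]*Y+r[2]*Z)/1000; a-=r[3]; out.append([float(v) for v in r]+[opening])
    for i in range(0,len(out),10): print(str([int(v) if v==int(v) else v for r in out[i:i+10] for v in r]).replace(" ",""))
    print("end",p.round(4),round(a,1)); return out
def line(a,b,n): 
    a,b=np.array(a,float),np.array(b,float); return [a+(b-a)*(i+1)/n for i in range(n)]
E
python3 - <<'E'
from h import *
s=[*robot.read_state()["tool_pos"],yang()];print(s)
m=[.30,.43,.29,52]; e=[.546,-.139,.2,-7]
rows(line(s,m,5)+line(m,e,25),93)
E
```

```text
[np.float64(0.2536125700447791), np.float64(0.5433606127445064), np.float64(0.2179835957366728), np.float64(64.97498954914619)]
[18,-17,-14,3,93,19,-15,-15,2,93,19,-15,-14,3,93,20,-14,-15,2,93,21,-13,-14,3,93,22,-12,4,2,93,22,-11,3,3,93,23,-10,4,2,93,23,-9,3,2,93,23,-9,4,3,93]
[24,-7,4,2,93,24,-6,3,2,93,24,-6,4,3,93,25,-4,3,2,93,24,-3,4,3,93,25,-2,4,2,93,25,-1,3,2,93,24,0,4,3,93,25,1,3,2,93,25,2,4,2,93]
[25,2,4,3,93,24,4,3,2,93,24,5,4,2,93,24,6,3,3,93,24,7,4,2,93,24,8,4,3,93,23,9,3,2,93,23,10,4,2,93,22,10,3,3,93,22,12,4,2,93]
end [ 0.5458 -0.1392  0.2   ] -7.0
```

```bash
sed -i 's/np.array(\[n,-c,0\])/np.array([-n,c,0])/; /if False/d' h.py; python3 - <<'E'
from h import *
s=[*robot.read_state()["tool_pos"],yang()]
m=[.30,.43,.29,52]; e=[.546,-.139,.2,-7]
rows(line(s,m,5)+line(m,e,25),93)
E
```

```text
[-18,-17,-14,3,93,-19,-15,-15,2,93,-19,-15,-14,3,93,-20,-14,-15,2,93,-21,-13,-14,3,93,-22,-12,4,2,93,-22,-11,3,3,93,-23,-10,4,2,93,-23,-9,3,2,93,-23,-9,4,3,93]
[-24,-7,4,2,93,-24,-6,3,2,93,-24,-6,4,3,93,-25,-4,3,2,93,-24,-3,4,3,93,-25,-2,4,2,93,-25,-1,3,2,93,-24,0,4,3,93,-25,1,3,2,93,-25,2,4,2,93]
[-25,2,4,3,93,-24,4,3,2,93,-24,5,4,2,93,-24,6,3,3,93,-24,7,4,2,93,-24,8,4,3,93,-23,9,3,2,93,-23,10,4,2,93,-22,10,3,3,93,-22,12,4,2,93]
end [ 0.5458 -0.1392  0.2   ] -7.0
```

Call:
play_rows(
  deltas=[-18,-17,-14,3,93,-19,-15,-15,2,93,-19,-15,-14,3,93,-20,-14,-15,2,93,-21,-13,-14,3,93,-22,-12,4,2,93,-22,-11,3,3,93,-23,-10,4,2,93,-23,-9,3,2,93,-23,-9,4,3,93],
)

```text
t: 1.03
tool_pos: [0.3494, 0.3154, 0.2725]
orientation: [1.33, 2.846, 0.0]
force: [-0.2, 0.2, 0.6]
opening: 0.0928
gripper_force: 0.0
```

Call:
play_rows(
  deltas=[-24,-7,4,2,93,-24,-6,3,2,93,-24,-6,4,3,93,-25,-4,3,2,93,-24,-3,4,3,93,-25,-2,4,2,93,-25,-1,3,2,93,-24,0,4,3,93,-25,1,3,2,93,-25,2,4,2,93],
)

```text
t: 1.87
tool_pos: [0.4484, 0.0878, 0.2365]
orientation: [1.871, 2.523, 0.0]
force: [0.6, 1.0, -0.4]
opening: 0.0929
gripper_force: 0.0
```

Call:
play_rows(
  deltas=[-25,2,4,3,93,-24,4,3,2,93,-24,5,4,2,93,-24,6,3,3,93,-24,7,4,2,93,-24,8,4,3,93,-23,9,3,2,93,-23,10,4,2,93,-22,10,3,3,93,-22,12,4,2,93],
)

```text
t: 2.7
tool_pos: [0.5462, -0.1401, 0.2004]
orientation: [-2.356, -2.078, 0.0]
force: [0.1, 0.3, 0.7]
opening: 0.0932
gripper_force: 0.0
```

Call:
play_rows(
  deltas=[0,0,0,0,60,0,0,0,0,60],
)

```text
t: 2.87
tool_pos: [0.5456, -0.1397, 0.1998]
orientation: [-2.354, -2.078, 0.001]
force: [-0.1, -0.5, -0.4]
opening: 0.0838
gripper_force: 0.0
```

```bash
python3 - <<'E'
from h import *
s=[*robot.read_state()["tool_pos"],yang()];print(s)
rows(line(s,[.546,-.1405,.076,-7.25],10),60)
E
```

```text
[np.float64(0.5455962443793778), np.float64(-0.1397426257786572), np.float64(0.19981767326778072), np.float64(-7.117205521613163)]
[0,0,12,0,60,0,0,13,0,60,0,0,12,0,60,0,0,13,0,60,0,0,12,0,60,0,0,12,0,60,0,0,13,0,60,-1,0,12,0,60,0,0,12,0,60,0,0,13,0,60]
end [ 0.5455 -0.1407  0.0758] -7.1
```

Call:
play_rows(
  deltas=[0,0,12,0,60,0,0,13,0,60,0,0,12,0,60,0,0,13,0,60,0,0,12,0,60,0,0,12,0,60,0,0,13,0,60,-1,0,12,0,60,0,0,12,0,60,0,0,13,0,60],
)

```text
t: 3.7
tool_pos: [0.5459, -0.1401, 0.0756]
orientation: [2.353, 2.081, 0.0]
force: [0.4, -0.6, -0.3]
opening: 0.0598
gripper_force: 0.0
```

Call:
play_rows(
  deltas=[0,0,0,0,40,0,0,0,0,30,0,0,0,0,30,0,0,0,0,30,0,0,0,0,26],
)

```text
t: 4.12
tool_pos: [0.5465, -0.1402, 0.0777]
orientation: [2.352, 2.08, 0.001]
force: [0.9, 1.2, -0.0]
opening: 0.0312
gripper_force: 0.0
```

```bash
python3 - <<'E'
from h import *; import cv2
a=robot.read_camera("side")["pixels"][180:330,290:490]; cv2.imwrite("pics/s1.png",cv2.resize(a,None,fx=4,fy=4,interpolation=cv2.INTER_CUBIC))
s=robot.read_state();print(s["tool_pos"],yang(),s["force"],s["opening"])
E
```

```text
[ 0.54647629 -0.14015317  0.07759078] -7.022735934683003 [-1.19985535  0.38649901  0.026292  ] 0.028067358568712314
```

View pics/s1.png

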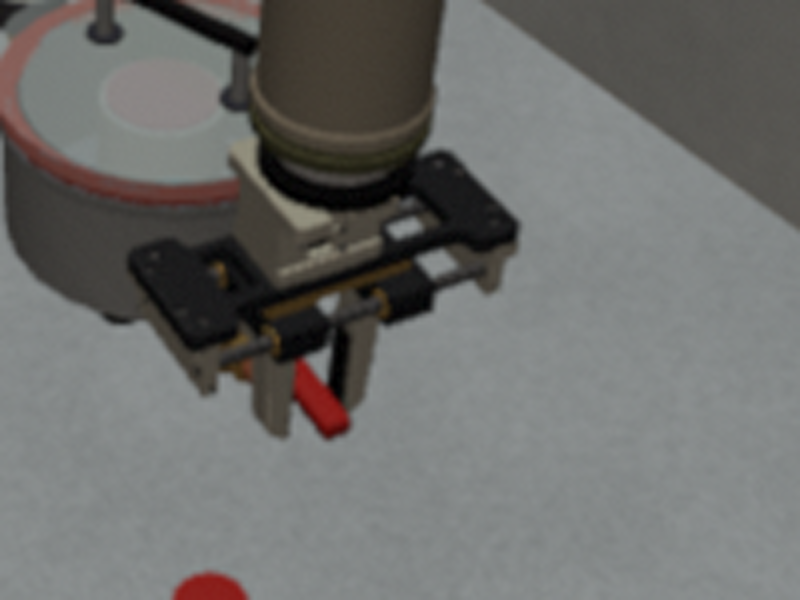

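The sleeve at crop (320,400) lies between the two fingers, with the pads level with it, so I'll close on it.

Call:
play_rows(
  deltas=[0,0,0,0,10,0,0,0,0,10,0,0,0,0,10,0,0,0,0,10,0,0,0,0,10],
  newtons=30,
)

```text
t: 4.58
tool_pos: [0.5464, -0.1401, 0.0771]
orientation: [2.353, 2.08, 0.001]
force: [2.4, -1.0, 0.6]
opening: 0.0179
gripper_force: 30.0
```

```bash
python3 - <<'E'
from h import *
s=robot.read_state();print(s["tool_pos"],yang(),s["force"],s["opening"])
P=np.array([.5565,-.0569]);p=s["tool_pos"];r=np.linalg.norm(p[:2]-P);f0=np.arctan2(*(p[:2]-P)[::-1]);a0=yang();print(r,np.degrees(f0))
def arc(th): return [[*(P+r*np.array([np.cos(f0-t),np.sin(f0-t)])),p[2],a0-np.degrees(t)] for t in th]
rows(arc(np.linspace(0,1.17,31)[1:]),10,nd=1)
E
```

```text
[ 0.54641185 -0.14009516  0.07711363] -7.029372221310691 [ 2.36873942 -1.04876628  0.59816638] 0.01785169136615651
0.08380456571511205 -96.91386840541462
[0.1,-3.3,0,2.2,10,0,-3.2,0,2.3,10,0.1,-3.3,0,2.2,10,0,-3.3,0,2.2,10,0.1,-3.2,0,2.3,10,0,-3.3,0,2.2,10,0.1,-3.3,0,2.2,10,0.1,-3.2,0,2.3,10,0,-3.3,0,2.2,10,0.1,-3.3,0,2.2,10]
[0,-3.2,0,2.3,10,0.1,-3.3,0,2.2,10,0,-3.3,0,2.2,10,0.1,-3.2,0,2.3,10,0.1,-3.3,0,2.2,10,0,-3.3,0,2.3,10,0.1,-3.3,0,2.2,10,0,-3.2,0,2.2,10,0.1,-3.3,0,2.3,10,0,-3.3,0,2.2,10]
[0.1,-3.2,0,2.2,10,0.1,-3.3,0,2.3,10,0,-3.3,0,2.2,10,0.1,-3.2,0,2.2,10,0,-3.3,0,2.3,10,0.1,-3.3,0,2.2,10,0,-3.2,0,2.2,10,0.1,-3.3,0,2.3,10,0.1,-3.3,0,2.2,10,0,-3.2,0,2.2,10]
end [ 0.476  -0.0801  0.0771] -74.0
```

Call:
play_rows(
  deltas=[0.1,-3.3,0,2.2,10,0,-3.2,0,2.3,10,0.1,-3.3,0,2.2,10,0,-3.3,0,2.2,10,0.1,-3.2,0,2.3,10,0,-3.3,0,2.2,10,0.1,-3.3,0,2.2,10,0.1,-3.2,0,2.3,10,0,-3.3,0,2.2,10,0.1,-3.3,0,2.2,10],
)

```text
t: 5.42
tool_pos: [0.5156, -0.1297, 0.0771]
orientation: [2.712, 1.584, 0.002]
force: [4.9, -0.1, -0.5]
opening: 0.0179
gripper_force: 30.0
```

Call:
play_rows(
  deltas=[0,-3.2,0,2.3,10,0.1,-3.3,0,2.2,10,0,-3.3,0,2.2,10,0.1,-3.2,0,2.3,10,0.1,-3.3,0,2.2,10,0,-3.3,0,2.3,10,0.1,-3.3,0,2.2,10,0,-3.2,0,2.2,10,0.1,-3.3,0,2.3,10,0,-3.3,0,2.2,10],
)

```text
t: 6.25
tool_pos: [0.491, -0.1086, 0.0771]
orientation: [2.968, 1.027, 0.003]
force: [5.5, -0.2, -1.9]
opening: 0.0175
gripper_force: 30.0
```

Call:
play_rows(
  deltas=[0.1,-3.2,0,2.2,10,0.1,-3.3,0,2.3,10,0,-3.3,0,2.2,10,0.1,-3.2,0,2.2,10,0,-3.3,0,2.3,10,0.1,-3.3,0,2.2,10,0,-3.2,0,2.2,10,0.1,-3.3,0,2.3,10,0.1,-3.3,0,2.2,10,0,-3.2,0,2.2,10],
)

```text
t: 7.08
tool_pos: [0.4762, -0.08, 0.0771]
orientation: [3.11, 0.434, 0.003]
force: [4.9, -0.6, -1.2]
opening: 0.0173
gripper_force: 30.2
```

```bash
python3 - <<'E'
from h import *; import cv2
c=robot.read_camera("side");a=c["pixels"][180:330,270:470]; cv2.imwrite("pics/s2.png",cv2.resize(a,None,fx=4,fy=4,interpolation=cv2.INTER_CUBIC))
s=robot.read_state();p=s["tool_pos"];print(s["t"],p,yang(),s["force"],s["opening"],s["gripper_force"])
d=p[:2]-[.5565,-.0569];print(np.linalg.norm(d),np.degrees(np.arctan2(d[1],d[0])))
E
```

```text
7.1333 [ 0.47602375 -0.07954068  0.07710296] -74.25664597921408 [4.04895058 0.03597748 0.12043833] 0.017758614627844373 30.10722577571869
0.08360040404050545 -164.28692198491058
```

View pics/s2.png

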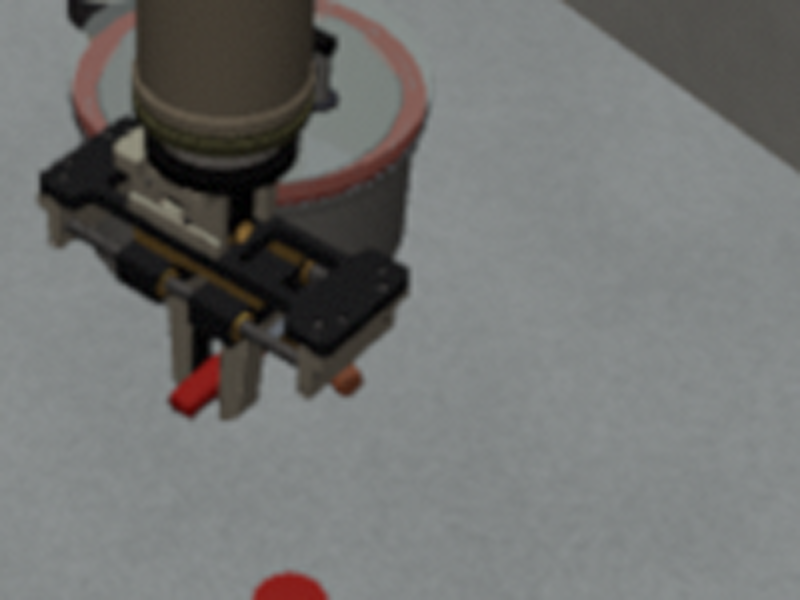

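The lever now points towards the robot, with the sleeve held at crop (200,385); by the arc it is at about 1.17 rad. Next comes the hold, then the slow return.

Call:
play_rows(
  deltas=[0,0,0,0,10,0,0,0,0,10,0,0,0,0,10,0,0,0,0,10,0,0,0,0,10,0,0,0,0,10,0,0,0,0,10,0,0,0,0,10,0,0,0,0,10,0,0,0,0,10],
)

```text
t: 7.97
tool_pos: [0.4762, -0.0802, 0.0771]
orientation: [3.11, 0.439, 0.003]
force: [5.0, 0.8, 0.2]
opening: 0.0177
gripper_force: 30.1
```

```bash
python3 - <<'E'
from h import *
s=robot.read_state();p=s["tool_pos"];print(s["t"],p,yang(),s["force"])
P=np.array([.5565,-.0569]);r=.0837;f0=np.radians(-96.9);a0=-7.0
def arc(th): return [[*(P+r*np.array([np.cos(f0-t),np.sin(f0-t)])),.0771,a0-np.degrees(t)] for t in th]
rows(arc(np.linspace(1.17,0,41)[1:]),10,start=[.476,-.0801,.0771,-74.0],nd=1)
E
```

```text
7.9667 [ 0.47621695 -0.0801582   0.07712229] -73.91894573892726 [5.02520724 0.81740366 0.16211176]
[0.1,2.4,0,-1.6,10,0.1,2.5,0,-1.7,10,0,2.4,0,-1.7,10,0,2.5,0,-1.7,10,0.1,2.4,0,-1.6,10,0,2.5,0,-1.7,10,0.1,2.4,0,-1.7,10,0,2.5,0,-1.7,10,0,2.4,0,-1.6,10,0.1,2.5,0,-1.7,10]
[0,2.4,0,-1.7,10,0.1,2.5,0,-1.7,10,0,2.4,0,-1.7,10,0,2.4,0,-1.6,10,0.1,2.5,0,-1.7,10,0,2.4,0,-1.7,10,0.1,2.5,0,-1.7,10,0,2.4,0,-1.6,10,0,2.5,0,-1.7,10,0.1,2.4,0,-1.7,10]
[0,2.5,0,-1.7,10,0.1,2.4,0,-1.6,10,0,2.5,0,-1.7,10,0,2.4,0,-1.7,10,0.1,2.5,0,-1.7,10,0,2.4,0,-1.6,10,0.1,2.5,0,-1.7,10,0,2.4,0,-1.7,10,0,2.5,0,-1.7,10,0.1,2.4,0,-1.6,10]
[0,2.5,0,-1.7,10,0.1,2.4,0,-1.7,10,0,2.5,0,-1.7,10,0,2.4,0,-1.6,10,0.1,2.5,0,-1.7,10,0,2.4,0,-1.7,10,0.1,2.4,0,-1.7,10,0,2.5,0,-1.6,10,0,2.4,0,-1.7,10,0.1,2.5,0,-1.7,10]
end [ 0.5465 -0.14    0.0771] -7.0
```

Call:
play_rows(
  deltas=[0.1,2.4,0,-1.6,10,0.1,2.5,0,-1.7,10,0,2.4,0,-1.7,10,0,2.5,0,-1.7,10,0.1,2.4,0,-1.6,10,0,2.5,0,-1.7,10,0.1,2.4,0,-1.7,10,0,2.5,0,-1.7,10,0,2.4,0,-1.6,10,0.1,2.5,0,-1.7,10],
)

```text
t: 8.8
tool_pos: [0.4864, -0.1022, 0.0771]
orientation: [3.013, 0.888, 0.003]
force: [4.6, 1.2, 0.2]
opening: 0.0176
gripper_force: 30.0
```

Call:
play_rows(
  deltas=[0,2.4,0,-1.7,10,0.1,2.5,0,-1.7,10,0,2.4,0,-1.7,10,0,2.4,0,-1.6,10,0.1,2.5,0,-1.7,10,0,2.4,0,-1.7,10,0.1,2.5,0,-1.7,10,0,2.4,0,-1.6,10,0,2.5,0,-1.7,10,0.1,2.4,0,-1.7,10],
)

```text
t: 9.63
tool_pos: [0.5023, -0.1204, 0.0771]
orientation: [2.851, 1.319, 0.002]
force: [4.5, 1.4, 1.1]
opening: 0.0177
gripper_force: 30.0
```

Call:
play_rows(
  deltas=[0,2.5,0,-1.7,10,0.1,2.4,0,-1.6,10,0,2.5,0,-1.7,10,0,2.4,0,-1.7,10,0.1,2.5,0,-1.7,10,0,2.4,0,-1.6,10,0.1,2.5,0,-1.7,10,0,2.4,0,-1.7,10,0,2.5,0,-1.7,10,0.1,2.4,0,-1.6,10],
)

```text
t: 10.47
tool_pos: [0.5229, -0.1334, 0.0771]
orientation: [2.629, 1.719, 0.002]
force: [3.0, 1.8, 1.9]
opening: 0.0178
gripper_force: 30.0
```

Call:
play_rows(
  deltas=[0,2.5,0,-1.7,10,0.1,2.4,0,-1.7,10,0,2.5,0,-1.7,10,0,2.4,0,-1.6,10,0.1,2.5,0,-1.7,10,0,2.4,0,-1.7,10,0.1,2.4,0,-1.7,10,0,2.5,0,-1.6,10,0,2.4,0,-1.7,10,0.1,2.5,0,-1.7,10],
)

```text
t: 11.3
tool_pos: [0.5464, -0.1401, 0.0771]
orientation: [2.35, 2.084, 0.001]
force: [2.2, -0.4, 2.2]
opening: 0.0175
gripper_force: 30.0
```

Call:
play_rows(
  deltas=[0,0.5,0,0,10,0,0.5,0,0,10,0,0.5,0,0,10,0,0.5,0,0,10,0,0,0,0,10,0,0,0,0,10],
)

```text
t: 11.8
tool_pos: [0.5469, -0.1402, 0.077]
orientation: [-2.353, -2.08, 0.002]
force: [-3.6, 0.5, 8.0]
opening: 0.0177
gripper_force: 30.0
```

Call:
play_rows(
  deltas=[0,0,0,0,19,0,0,0,0,21,0,0,0,0,24,0,0,0,0,28,0,0,0,0,45,0,0,0,0,60,0,0,0,0,60,0,0,0,0,60],
)

```text
t: 12.47
tool_pos: [0.5477, -0.1401, 0.0766]
orientation: [-2.353, -2.081, 0.0]
force: [0.8, -0.1, 0.7]
opening: 0.0502
gripper_force: 0.0
```

```bash
python3 - <<'E'
from h import *
s=[*robot.read_state()["tool_pos"],yang()];print(s,robot.read_state()["force"])
u=s[:2]+[.20,-7]; w=[.623,.1015,.24,16.8]
rows(line(s,u,6)+line(u,w,14),60)
E
```

```text
[np.float64(0.5477183171284078), np.float64(-0.14005766831987074), np.float64(0.07656720518703458), np.float64(-7.025957697622786)] [ 0.76631063 -0.08622854  0.65405701]
[0,0,-21,0,60,0,0,-20,0,60,0,0,-21,0,60,0,0,-20,0,60,0,0,-21,0,60,0,0,-20,0,60,18,3,-3,-2,60,17,4,-3,-1,60,18,4,-3,-2,60,17,5,-3,-2,60]
[18,5,-3,-2,60,17,6,-3,-1,60,17,7,-2,-2,60,16,6,-3,-2,60,17,8,-3,-1,60,16,8,-3,-2,60,16,8,-3,-2,60,16,9,-3,-1,60,16,9,-3,-2,60,15,9,-2,-2,60]
end [0.6225 0.1014 0.2396] 17.0
```

Call:
play_rows(
  deltas=[0,0,-21,0,60,0,0,-20,0,60,0,0,-21,0,60,0,0,-20,0,60,0,0,-21,0,60,0,0,-20,0,60,18,3,-3,-2,60,17,4,-3,-1,60,18,4,-3,-2,60,17,5,-3,-2,60],
)

```text
t: 13.3
tool_pos: [0.5695, -0.0709, 0.212]
orientation: [2.22, 2.222, 0.0]
force: [-1.3, -0.1, -0.9]
opening: 0.0601
gripper_force: 0.0
```

Call:
play_rows(
  deltas=[18,5,-3,-2,60,17,6,-3,-1,60,17,7,-2,-2,60,16,6,-3,-2,60,17,8,-3,-1,60,16,8,-3,-2,60,16,8,-3,-2,60,16,9,-3,-1,60,16,9,-3,-2,60,15,9,-2,-2,60],
)

```text
t: 14.13
tool_pos: [0.6228, 0.1024, 0.2399]
orientation: [1.867, 2.526, 0.0]
force: [0.5, -0.0, -0.4]
opening: 0.0599
gripper_force: 0.0
```

```bash
python3 - <<'E'
from h import *; import cv2
c=robot.read_camera("side");a=c["pixels"][110:290,270:450]; cv2.imwrite("pics/s3.png",cv2.resize(a,None,fx=3,fy=3,interpolation=cv2.INTER_CUBIC))
s=[*robot.read_state()["tool_pos"],yang()];print(s)
rows(line(s,[.6235,.1015,.153,16.8],8),60)
E
```

```text
[np.float64(0.6232548251961239), np.float64(0.10536363830554071), np.float64(0.2401719023076067), np.float64(17.330638531785844)]
[0,0,11,0,60,-1,0,11,0,60,0,0,11,0,60,-1,0,11,0,60,0,-1,10,0,60,-1,0,11,0,60,0,0,11,0,60,-1,0,11,1,60]
end [0.6235 0.1012 0.1532] 16.3
```

View pics/s3.png

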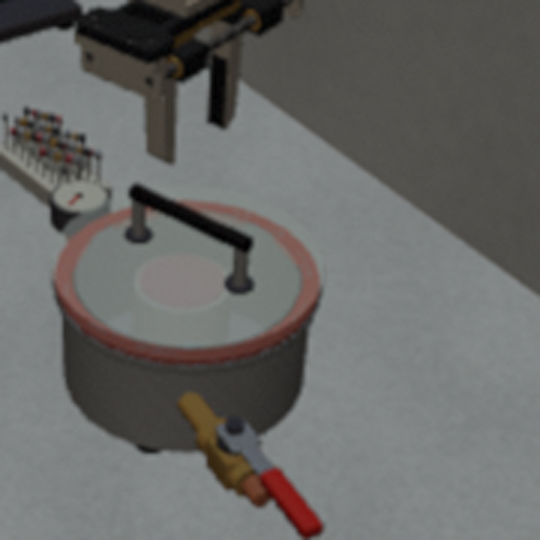

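The lever is back at rest with its sleeve at crop (290,500), the lid is shut, and the open fingers are above the bar. I'll go down and grip.

Call:
play_rows(
  deltas=[0,0,11,0,60,0,0,11,0,60,0,0,11,0,60,0,0,11,0,60,0,0,11,0,60,0,0,11,0,60,0,0,11,0,60,0,1,11,0,60,0,0,0,0,40,0,0,0,0,30],
)

```text
t: 15.02
tool_pos: [0.6229, 0.1016, 0.1505]
orientation: [-1.869, -2.524, 0.002]
force: [-0.4, 0.1, 0.5]
opening: 0.0511
gripper_force: 0.0
```

Call:
play_rows(
  deltas=[0,0,0,0,30,0,0,0,0,30,0,0,0,0,24,0,0,0,0,20,0,0,0,0,5,0,0,0,0,5,0,0,0,0,5,0,0,0,0,5,0,0,0,0,5],
  newtons=55,
)

```text
t: 15.77
tool_pos: [0.6238, 0.1017, 0.152]
orientation: [1.869, 2.525, 0.001]
force: [-0.2, -0.5, 2.4]
opening: 0.0126
gripper_force: 55.0
```

```bash
python3 - <<'E'
from h import *; import cv2
s=robot.read_state();print(s["t"],s["tool_pos"],yang(),s["force"],s["wrist_torque"],s["opening"],s["gripper_force"])
E
```

```text
15.7667 [0.62377486 0.10170907 0.15202283] 16.97885684308889 [-0.19936793 -0.46991738  2.43052281] [-0.01417244 -0.0439642   0.05759451] 0.012575482256174497 55.00062346458435
```

Call:
play_rows(
  deltas=[0,0,-0.5,0,5,0,0,-0.5,0,5,0,0,-0.5,0,5,0,0,-0.5,0,5,0,0,-0.5,0,5,0,0,-0.5,0,5,0,0,-0.5,0,5,0,0,-0.5,0,5,0,0,-0.5,0,5,0,0,-0.5,0,5],
)

```text
t: 16.6
tool_pos: [0.6228, 0.1016, 0.1534]
orientation: [-1.868, -2.523, 0.003]
force: [8.8, 1.0, -16.3]
opening: 0.0126
gripper_force: 55.0
```

Call:
play_rows(
  deltas=[0,0,-0.5,0,5,0,0,-0.5,0,5,0,0,-0.5,0,5,0,0,-0.5,0,5,0,0,-0.5,0,5,0,0,-0.5,0,5,0,0,-0.5,0,5,0,0,-0.5,0,5,0,0,-0.5,0,5,0,0,-0.5,0,5],
)

```text
t: 17.43
tool_pos: [0.6236, 0.1016, 0.1624]
orientation: [1.869, 2.525, 0.0]
force: [-0.3, 0.5, -6.7]
opening: 0.0123
gripper_force: 55.0
```

Call:
play_rows(
  deltas=[0,0,-1,0,5,0,0,-1,0,5,0,0,-1,0,5,0,0,-1,0,5,0,0,-1,0,5,0,0,-1,0,5,0,0,-1,0,5,0,0,-1,0,5,0,0,-1,0,5,0,0,-1,0,5],
)

```text
t: 18.27
tool_pos: [0.6235, 0.1016, 0.1717]
orientation: [-1.869, -2.525, 0.0]
force: [0.1, 0.3, -5.9]
opening: 0.0126
gripper_force: 55.0
```

Call:
play_rows(
  deltas=[0,0,-1,0,5,0,0,0,0,5,0,0,0,0,5,0,0,0,0,5,0,0,0,0,5,0,0,0,0,5,0,0,0,0,5,0,0,0,0,5,0,0,0,0,5,0,0,0,0,5],
)

```text
t: 19.1
tool_pos: [0.6235, 0.1017, 0.1726]
orientation: [-1.869, -2.525, 0.0]
force: [0.5, -0.1, -6.9]
opening: 0.0126
gripper_force: 55.0
```

```bash
python3 - <<'E'
from h import *; import cv2
a=robot.read_camera("side")["pixels"][130:290,260:410]; cv2.imwrite("pics/s4.png",cv2.resize(a,None,fx=3.7,fy=3.7,interpolation=cv2.INTER_CUBIC))
s=robot.read_state();print(s["t"],s["tool_pos"],yang(),s["force"],s["wrist_torque"],s["opening"],s["gripper_force"])
E
```

```text
19.15 [0.62351691 0.10163142 0.17263778] 16.971171890603845 [ 0.05141549 -0.11946559 -6.00991381] [-0.05232637  0.04831064  0.02480682] 0.012758011509142995 54.99726176261902
```

View pics/s4.png

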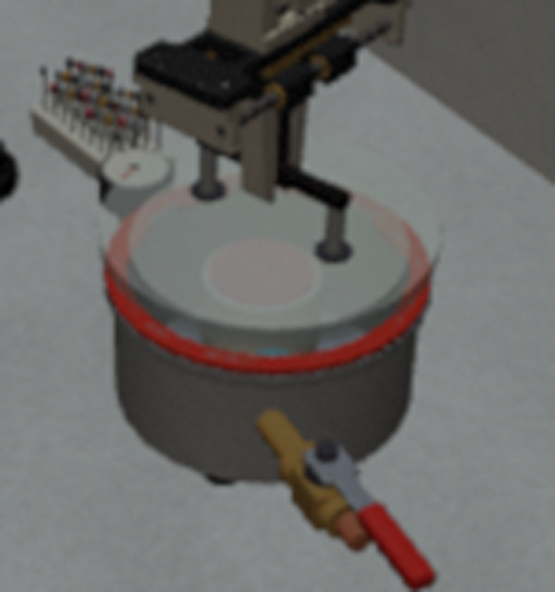

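The lid hangs level over the pot with an even gap: the bright gasket band is exposed from crop (110,290) to (430,290). The lever is at rest, so I'll hand in.

```bash
python3 -c "
from plant import robot
print(robot.close_job())"
```

```text
the job is handed in; nothing more can be done
None
```

I pulled the vent lever to about 1.17 rad, held it for about a second and eased it back to rest over some three seconds; I then broke the lid free and handed the job in holding it level, straight above the pot and about 2 cm clear of the gasket (no verdict was returned).

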